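Stamp the lid of a sample jar on the bench lid stamp

ROBOT

A 6-joint arm with a two-finger parallel gripper is mounted at the origin on a cart in front of the work surface, level with it; the furniture and walls round the work are solid. World frame = base frame: x ahead of the robot, y to its left, z up, the work surface at z = 0. Lengths are in m, angles in rad, forces in N, time in s.
With the tool pointing down it reaches from about 0.425 to 0.95 m from the base axis. Payload 3.5 kg.
Tool frame: the origin (TCP) lies midway between the tips of the shut fingers; the grasp point (between the pads) lies 19 mm behind it; z points along the fingers, y is the line along which they close (so a half turn about z gives the same grasp; the last joint's range is limited). The gripper opens to 85 mm and grips with 20 to 120 N. Pads are 22 mm wide; open, the fingers measure 114 mm over their backs; the gripper's body (76 mm by 85 mm) begins 54 mm behind the grasp point. The pads swing forward as they close: fully open they stand 13 mm farther back than shut.
Start: joints at [-0.15, 0.286, 1.577, -0, 1.279, -0.15], TCP at [0.675, 0, 0.231] pointing down, gripper open.
Joint ranges: [-2.77, 2.77], [-0.9, 2.22], [0.21, 2.48], [-1.53, 4.67], [0.24, 2.81], [-2.84, 2.84]. Speed limits (rad/s): [2.79, 2.79, 3.14, 3.14, 3.14, 3.14].

INTERFACE

Orientations are given as a unit quaternion [x, y, z, w].
In Python, from plant import get_state, read_camera, ctrl gives the robot as it stands.
- The arm moves only by the shell command python3 -m crank 'ROWS' [FORCE]. ROWS is JSON, a list of rows, each a list of 3 entries, a list of its own where there are three numbers: the shift along the tool's x, y, z in mm, then the turn about the tool's z in degrees, then the closure in counts, from 0 (fully open) to 255 (shut). In form: [[[tx, ty, tz], yaw, claw], ...]. A call has 1 to 10 rows; each row is the pose to reach, as a shift and turn from the pose commanded when the call began, along the tool's axes at that moment; what a row does not reach only later rows make up. A row lasts 1/10 s, in which the tool goes at most 50 mm and 8.59 degrees, less where a joint would pass 70% of its speed; a pose out of reach is approached as far as the arm can. A call with a gripper value outside its range is refused whole. The fingers move at their own pace and stop on an object; FORCE is the grip in N (left out, the last holds). Time passes only in rows, so rows that repeat a pose let the fingers close. It gives the time, the measured TCP pose, the force, the opening and the grip force at its end, in the units of the state.
- get_state(): the state, without advancing time (a new reading comes with each control period).
- read_camera(name): name is "scene" or "side" or "wrist"; returns a dict with "frame" (480x640x3 uint8, blue, green, red), "range_z" (480x640 float32, m along the optical axis (not along the pixel's ray), 0 where there is no reading), "vfov" (degrees; the focal length in pixels is half the picture's height over the tangent of half this angle, whatever the lens; pixels are square), "cx", "cy" (the principal point, pixels), "k1" (the pictures are not rectified: a ray, as slopes to the right and down, at radius r is drawn at 1 + k1 r^2 times it, then the intrinsics apply), "origin" and "orientation" of the camera in the world. Camera axes: x right, y down, z forward; pixel columns grow to the right and rows downward; lengths in m; the calibration is good to about 2 mm. A picture is of the moment at which its call begins.
- ctrl.sign_off(): hands the job in; it is judged then, once.
The state is a dict: "time": time; "qpos": joint angles; "dq": joint speeds; "joint_efforts": joint torques, N m; "eef_pos": TCP position; "tcp_rot": TCP orientation; "contact_force": force on the tool from outside, world axes, zero at the start; "wrist_torque": the same for the moment, N m; "opening": opening from 0.0 (shut) to 1.0 (fully open); "finger_force": force on a finger pad.
Only numpy, scipy, OpenCV 4.12 (cv2) and the standard library are available. Lean on these libraries where they do the work, as an engineer would, in place of code of your own. Each camera call takes 0.05 s, during which the arm holds its last target. There are 200 camera calls.

TASK

Wind the jar carriage of the lid stamp to the right with its black feed knob until the blue-lidded jar on it stands centred under the stamp pad. Then turn the handwheel exactly one full turn, its top going away from you, so that the stamp comes down on the lid once and lifts again, and let go with the handle back at the top. Do not push the carriage or its jar directly, and leave the other things on the table where they are.

Things in the scene. Friction and masses are not known exactly. Their poses are not given: they have to be found in the camera images.
- lid_stamp: Bench lid stamp, fixed on the table, white C-frame 242 mm high. Origin on the table under the stamp pad's centre; x points away from the operator, y to his left, z up; turned a little about z. Head: x -42 to 125, y -38 to 38, z 172 to 242 mm; column at x 70 to 125 mm; bed 22 mm high, x -75 to 115, y -113 to 157 mm; rails to z 48 mm
- carriage (a joint): travel of the jar carriage on its rails, m: 0 at the loading end (left), grows to the right (machine -y), 0.100 at the right stop. The jar is centred under the pad at 0.075; no stop or click there. Geared to the feed knob (20 mm per radian), which is the way to move it; both stay where they are left
- feed_knob (a joint): turn of the feed knob, rad, 0 with the carriage at 0; grows clockwise as seen looking down on the knob's face, and moves the carriage to the right by 20 mm per radian. Needs about 0.4 N m
- feed_knob_grip (a point): centre of the black fluted feed knob (48 mm across, 37 mm long), on its axis, 27 mm out from the apron face, 16 mm below its top. It rides on the carriage. Site z = knob axis, pointing out: leans 25 degrees from vertical to the operator (machine x -0.423, z 0.906); x and y turn with the knob. At machine x -107, z 96 mm, y 75 mm minus the carriage travel. Fingers have room all round above the face
- jar_nest: the carriage with the jar: 110 x 110 mm plate, blue round nest (79 mm across, top 62 mm above the table) and white sloping apron in front; not to be pushed. Origin on the table under the nest's centre, machine axes. Red lines on the front of the nest and of the stamp pad stand one above the other when the jar is centred
- jar_lid (a point): centre of the top of the blue lid (127 mm above the table) of the sample jar, 60 mm across and 75 mm high, that is held by two spring clips in the nest of the carriage
- pad_face (a point): centre of the lower face of the round stamp pad (42 mm across) on the ram under the head; 26 mm above the lid when the ram is up
- handwheel (a joint): turn of the handwheel, rad: about 0 at the start with the handle at the top, grows as the top goes away from the operator (machine +x). One full turn (6.28) lowers the ram by 26 mm, so that the pad meets the lid half way round, and lifts it again. It does not turn backwards beyond -0.35 and stays where it is left; needs about 0.15 N m, no click at the top
- handwheel_centre (a point): point on the handwheel's axis (which runs along machine y), in the plane of the middle of the handle: machine x 0, y -105, z 205 mm; machine axes. The wheel itself is 124 mm across and lies at machine y -45 to -62 mm
- handle_grip (a point): centre of the black wheel handle: a free-spinning grip 22 mm thick, 72 mm long, along machine y (-65 to -137 mm), 45 mm from the handwheel's axis: it goes round a circle of 45 mm radius. At the top (250 mm high) at the start. A gripper on it has to lean outwards (its back towards machine -y) by about 30 degrees to clear the wheel lower down. Its x and z axes turn as it spins
- jar_next: bystander: another blue-lidded jar, 60 x 75 mm, on the table to the left of the machine; origin at its underside
- jar_white: bystander: white-lidded jar, 66 x 92 mm, on the table to the left
- jar_small: bystander: small white-lidded jar, 52 x 62 mm, on the table to the left
- labels: bystander: roll of labels, 68 x 38 mm, on the table to the right in front
- tape: bystander: roll of tape, 100 x 25 mm, on the table to the right, behind the roll of labels

How it is judged:
On the way, in this order (a step that is already met when the one before it is completed fails the run):
1. the jar's lid is centred under the stamp pad, with the handwheel still at the top (horizontal distance between jar_lid and pad_face below 0.006 m and value of joint handwheel below 0.3 rad), for 0.3 s.
2. the stamp pad is down on the centred lid (horizontal distance between jar_lid and pad_face below 0.006 m and distance between jar_lid and pad_face below 0.0085 m and value of joint handwheel above 2.2 rad), for 0.1 s.
At the end, for the whole second after the job is handed in: The handwheel has made one full turn and rests with its handle at the top again (within 0.2 rad), so that the pad is up clear of the lid, and the jar's lid is still centred under the pad (within 6 mm) (value of joint handwheel between 6.08 and 6.48 rad and velocity of joint handwheel between -0.05 and 0.05 rad/s and horizontal distance between jar_lid and pad_face below 0.006 m); the robot touches nothing.
It fails at once if the handwheel is turned away from the top while the lid is not centred under the pad (more than 10 mm off) (value of joint handwheel above 0.8 rad and horizontal distance between jar_lid and pad_face above 0.01 m).
It fails at once if the handwheel goes well past one turn (a second stroke begins) (value of joint handwheel above 6.9 rad).
It fails at once if the carriage or the jar on it is pushed by the robot (over 10 N) (contact force between any of the fingers, the arm and jar_nest above 10 N).
It fails at once if another thing on the table is moved by more than 20 mm (distance of any of jar_next, jar_white, jar_small, labels, tape from where it was at the start of the episode above 0.02 m).
It also fails if it takes over 72 s, if anything falls off the work surface, if the arm or the gripper's body presses on something with over 40 N, if the wrist force passes 120 N, or if a joint passes its speed limit or range.

## Working session

There is one attempt and no reset: what is moved stays moved. The work goes in short steps, Python scripts to look and compute and a shell command to move; the robot and the scene stay as the last step left them, time stands still between calls to the robot, and variables do not carry over. Pictures are saved under pics/ and viewed, at most 10 in all, crops included, and the job is handed in when it is done.

```bash
ls; mkdir -p pics; cat > h.py <<'E'
import numpy as np, cv2
from scipy.spatial.transform import Rotation as R
from plant import get_state, read_camera, ctrl
def K(c):
    f=240/np.tan(np.radians(c['vfov'])/2)
    return np.array([[f,0,c['cx']],[0,f,c['cy']],[0,0,1.]]),np.array([c['k1'],0,0,0,0.])
def ray(c,u,v):
    k,d=K(c); p=cv2.undistortPoints(np.array([[[u,v]]],float),k,d)[0,0]
    return R.from_quat(c['orientation']).as_matrix()@np.array([p[0],p[1],1.])
def onz(c,u,v,z):
    r=ray(c,u,v);o=np.array(c['origin']);return o+r*(z-o[2])/r[2]
def depth(c,u,v):
    return np.array(c['origin'])+ray(c,u,v)*c['range_z'][int(v),int(u)]
def cloud(c):
    k,d=K(c);vv,uu=np.mgrid[0:480,0:640]
    p=cv2.undistortPoints(np.stack([uu.ravel(),vv.ravel()],1).astype(float)[:,None],k,d)[:,0]
    z=c['range_z'].ravel()[:,None]
    P=np.hstack([p*z,z])@R.from_quat(c['orientation']).as_matrix().T+np.array(c['origin'])
    return P.reshape(480,640,3)
def proj(c,P):
    k,d=K(c);M=R.from_quat(c['orientation']).as_matrix()
    q=(np.atleast_2d(P)-np.array(c['origin']))@M
    return cv2.projectPoints(q,np.zeros(3),np.zeros(3),k,d)[0][:,0]
E
python3 - <<'E'
from h import *
import pickle
for n in('scene','side'):
    c=read_camera(n);cv2.imwrite(f'pics/{n}0.png',c['frame']);pickle.dump(c,open(n+'.pkl','wb'));print(n,c['origin'],c['vfov'],c['k1'])
s=get_state();print(s['eef_pos'],s['tcp_rot'],s['time'])
E
```

```text
pics
scene [-0.1821913   0.87549958  1.11730189] 42.91785183574813 -0.03874602364302315
side [1.03928113 0.26855968 0.91947893] 55.32834537964081 -0.07728029471044888
[6.74417284e-01 1.25037429e-04 2.30074657e-01] [ 7.07100181e-01  7.07112593e-01 -6.11880100e-04 -8.60093585e-04] 0.1
```

View pics/scene0.png

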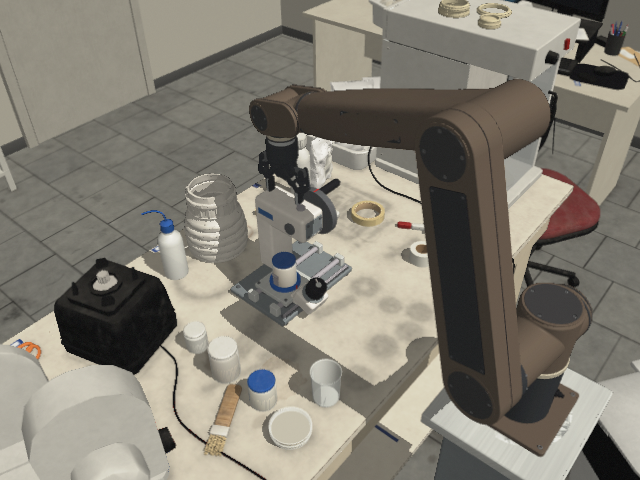

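View pics/side0.png

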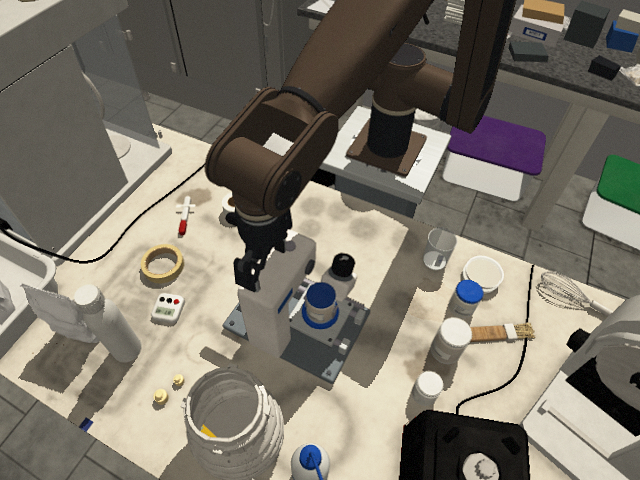

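The scene view shows the stamp head at about (285,210), the lid at (285,260), the knob at (316,289), and the handle at (330,186). In the side view the lid is at (320,295) and the knob at (343,265). Next I measure the machine pose.

```bash
python3 - <<'E'
from h import *
import pickle
for n,lid,knob in(('scene',(285,260),(316,289)),('side',(320,295),(343,265))):
    c=pickle.load(open(n+'.pkl','rb'));P=cloud(c);f=c['frame'].astype(int)
    x,y,z=P[...,0],P[...,1],P[...,2]
    near=(abs(x-.65)<.25)&(abs(y)<.25)
    bl=(f[...,0]>f[...,2]+50)&near&(abs(z-.127)<.006)
    m=max(cv2.findContours(bl.astype(np.uint8),0,1)[0],key=cv2.contourArea)
    pts=P[bl]; print(n,'lid',cv2.minEnclosingCircle(np.float32(pts[:,:2])),np.median(pts,0))
    dk=(f.max(2)<70)&near&(z<.135)&(z>.06)
    dk&=np.hypot(np.arange(640)[None]-knob[0],np.arange(480)[:,None]-knob[1])<25
    print('knob',P[dk].mean(0),dk.sum(),(P[dk].min(0)+P[dk].max(0))/2, P[dk].max(0)-P[dk].min(0))
    hd=near&(abs(z-.242)<.004)&(f.min(2)>90)
    nl,lab,st,ce=cv2.connectedComponentsWithStats(hd.astype(np.uint8))
    i=1+st[1:,4].argmax();q=P[lab==i]
    print('head',st[i],cv2.minAreaRect(np.float32(q[:,:2]*1000)))
    bd=near&(abs(z-.022)<.004)
    print('bed',cv2.minAreaRect(np.float32(P[bd][:,:2]*1000)),bd.sum())
    hn=(f.max(2)<70)&near&(z<.265)&(z>.236)
    nl,lab,st,ce=cv2.connectedComponentsWithStats(hn.astype(np.uint8))
    for i in range(1,nl):
        if st[i,4]>30:print('dark',st[i],P[lab==i].mean(0))
E
```

```text
scene lid ((0.610624372959137, 0.08929109573364258), 0.026804005727171898) [0.59979143 0.09993544 0.12533068]
knob [0.50420347 0.09251749 0.10100471] 344 [0.5287206  0.08677227 0.09006794] [0.09230253 0.04700056 0.05954786]
head [256 186  65  37 930] ((654.5675048828125, 14.845470428466797), (75.61934661865234, 160.5751495361328), 88.06016540527344)
bed ((630.25244140625, 42.8914794921875), (661.294189453125, 310.8049011230469), 28.580217361450195) 1986
dark [320 179  20  15 155] [ 0.60477492 -0.08767147  0.25602167]
dark [268 182   7  10  50] [0.71872067 0.00389147 0.25506808]
dark [298 191  31  20 205] [ 0.6078449  -0.02733621  0.24902386]
side lid ((0.6156002283096313, 0.07890570163726807), 0.0285861287266016) [0.61731642 0.07935323 0.12905684]
knob [0.52080093 0.08329792 0.10114575] 515 [0.51466764 0.08084766 0.09477615] [0.05819418 0.05264409 0.0546409 ]
head [ 238  229   78   79 2110] ((655.1161499023438, 14.902603149414062), (71.52472686767578, 165.3311004638672), 85.65169525146484)
bed ((722.4109497070312, -40.567901611328125), (349.3915100097656, 427.0855407714844), 1.577790379524231) 3267
dark [226 212  11  14 105] [ 0.61405816 -0.11259776  0.25856392]
dark [274 243  12  10  67] [0.63091314 0.00089155 0.2548668 ]
```

```bash
python3 -m crank '[[[0,0,-50],0,0],[[0,0,-100],0,0],[[30,-40,-120],8,0],[[60,-80,-120],16,0],[[80,-120,-120],24,0],[[80,-160,-120],32,0],[[80,-160,-120],40,0],[[80,-160,-120],48,0],[[80,-160,-120],55,0],[[80,-160,-120],55,0]]' 40; python3 - <<'E'
from h import *
import pickle
s=get_state();print(s['eef_pos'],s['tcp_rot'],s['qpos'])
c=read_camera('wrist');cv2.imwrite('pics/w1.png',c['frame']);pickle.dump(c,open('w1.pkl','wb'))
for n in('scene','side'):
    d=read_camera(n);cv2.imwrite(f'pics/{n}1.png',d['frame']);pickle.dump(d,open(n+'1.pkl','wb'))
E
```

```text
time: 1.1
eef_pos: [0.5146, 0.0801, 0.3509]
tcp_rot: [0.954, 0.301, -0.0, -0.0]
contact_force: [0.9, -0.2, -0.2]
opening: 0.999
finger_force: 0.0
[0.51459016 0.08010478 0.350887  ] [ 9.53672110e-01  3.00847751e-01 -3.53216692e-04 -1.14615873e-04] [-4.05385826e-02 -1.27243660e-01  1.80135285e+00 -2.41474120e-05
  1.46822577e+00  9.19097256e-01]
```

View pics/w1.png

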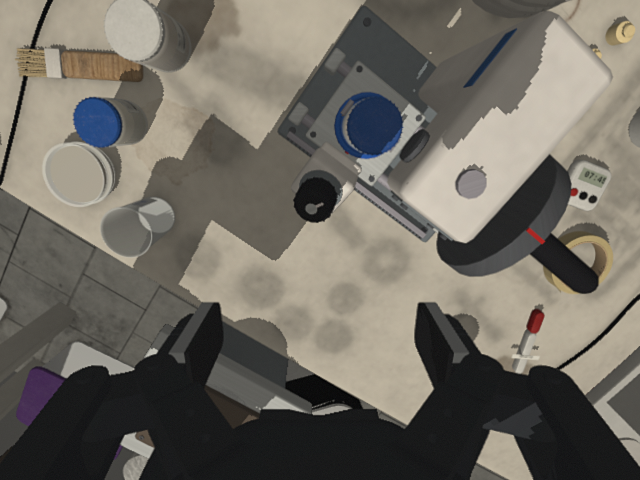

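The wrist view shows the knob at (316,200), lid (375,125), head (510,120), and handle (575,265). Everything is unobstructed, so I refine from all three views.

```bash
python3 - <<'E'
from h import *
import pickle
from scipy.optimize import least_squares
def circ(q,r):
    return least_squares(lambda c:np.hypot(*(q-c).T)-r,q.mean(0),loss='soft_l1',f_scale=.002).x
al=[]
for n in('scene1','side1','w1'):
    c=pickle.load(open(n+'.pkl','rb'));P=cloud(c);f=c['frame'].astype(int);x,y,z=np.moveaxis(P,2,0)
    near=(abs(x-.63)<.2)&(abs(y)<.16)
    hd=near&(abs(z-.242)<.005)&(f.min(2)>60)
    _,lab,st,_=cv2.connectedComponentsWithStats(hd.astype(np.uint8));i=1+st[1:,4].argmax()
    print(n,'head',cv2.minAreaRect(np.float32(P[lab==i][:,:2]*1000)))
    bl=(f[...,0]>f[...,2]+50)&near&(abs(z-.127)<.008)
    k=cv2.minEnclosingCircle(np.float32(P[bl][:,:2]*1000));print(' lid',k,P[bl][:,2].mean(),bl.sum())
    dk=(f.max(2)<75)&(np.hypot(x-.515,y-.083)<.045)&(z>.078)&(z<.14)
    q=P[dk];al.append(q);print(' knob',q.mean(0),len(q))
    h=near&(f.max(2)<75)&(z>.225)&(z<.275)&(y<-.06)
    q=P[h]
    if len(q)>20:print(' handle',len(q),cv2.minAreaRect(np.float32(q[:,:2]*1000)),np.percentile(q[:,2],97))
ya=np.radians(-3.5)
for q in al+[np.vstack(al)]:
    n=np.array([-.423*np.cos(ya),-.423*np.sin(ya),.906]);b=np.array([-np.sin(ya),np.cos(ya),0]);a=np.cross(b,n)
    s=q@n;t=np.percentile(s,97);side=s<t-.006
    p=np.stack([q@a,q@b],1);cc=circ(p[side],.024)
    print('knob grip',a*cc[0]+b*cc[1]+n*(t-.016),side.sum())
E
```

```text
scene1 head ((653.777099609375, 16.009708404541016), (164.7146453857422, 76.8232650756836), 0.38609254360198975)
 lid ((612.6651611328125, 81.11796569824219), 28.618789672851562) 0.12614385637579714 24
 knob [0.50486443 0.09232197 0.10163697] 345
 handle 150 ((606.763671875, -89.867919921875), (60.3524284362793, 21.93956756591797), 87.13362884521484) 0.26239461594961816
side1 head ((655.4202270507812, 10.868778228759766), (74.31185150146484, 164.1305694580078), 88.81110382080078)
 lid ((615.69482421875, 77.39928436279297), 29.105710983276367) 0.12846891296173557 211
 knob [0.52005843 0.08398855 0.10262545] 512
 handle 350 ((610.0443115234375, -93.17407989501953), (66.36669158935547, 22.111705780029297), 87.21607971191406) 0.2646513522843558
w1 head ((656.1610717773438, 11.993927001953125), (73.10790252685547, 161.08824157714844), 88.5384750366211)
 lid ((615.2805786132812, 80.35962677001953), 29.39845848083496) 0.12677780641319253 157
 knob [0.51678545 0.08429588 0.10367134] 1618
 handle 1794 ((610.3828735351562, -91.65324401855469), (63.47065353393555, 22.377361297607422), 88.43698120117188) 0.26122380802387013
knob grip [0.50715307 0.08239153 0.09898574] 205
knob grip [0.50513108 0.08102124 0.09820248] 344
knob grip [0.50758671 0.08249386 0.09602847] 765
knob grip [0.50640369 0.08218802 0.09779907] 1376
```

```bash
python3 - <<'E'
from h import *
import pickle
c=pickle.load(open('w1.pkl','rb'));s=get_state()
print(R.from_quat(s['tcp_rot']).inv().apply(np.array(c['origin'])-s['eef_pos']))
d=pickle.load(open('side1.pkl','rb'));u,v=proj(d,s['eef_pos'])[0];print(u,v)
u,v=int(u),int(v);im=d['frame'][max(0,v-170):v+70,max(0,u-160):u+160];cv2.imwrite('pics/sc1.png',cv2.resize(im,None,fx=2,fy=2))
E
```

```text
[ 0.08261854  0.0001882  -0.14248608]
349.8597266998303 183.77178812021344
```

View pics/sc1.png

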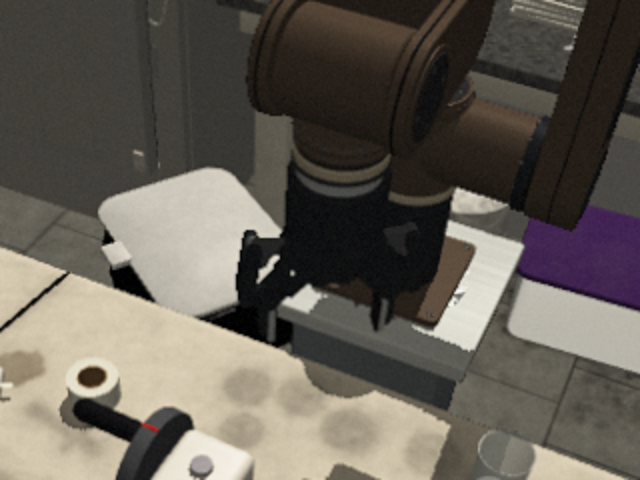

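The wrist camera sits on the tool +x side and would hit the head, so I turn the tool half round so the camera faces the operator.

```bash
python3 -m crank '[[[-6,-7,0],-8.5,0],[[-6,-7,0],-17,0],[[-6,-7,0],-25.5,0],[[-6,-7,0],-34,0],[[-6,-7,0],-42.5,0],[[-6,-7,0],-51,0],[[-6,-7,0],-59.5,0],[[-6,-7,0],-68,0],[[-6,-7,0],-76.5,0],[[-6,-7,0],-85,0]]' >/dev/null;  python3 -m crank '[[[0,0,0],-8.5,40],[[0,0,0],-17,40],[[0,0,0],-25.5,40],[[0,0,0],-34,40],[[0,0,0],-42.5,40],[[0,0,20],-51,40],[[0,0,40],-59.5,40],[[0,0,70],-68,40],[[0,0,100],-76.5,40],[[0,0,120],-85,40]]' 
python3 -m crank '[[[0,0,20],-8,40],[[0,0,40],-10,40],[[0,0,60],-10,40],[[0,0,60],-10,40]]'; python3 - <<'E'
from h import *
s=get_state();e=R.from_quat(s['tcp_rot']).inv().apply(np.array([.5055,.082,.078])-s['eef_pos']);print(e*1000,s['qpos'],R.from_quat(s['tcp_rot']).as_matrix().round(3))
E
```

```text
time: 3.25
eef_pos: [0.5051, 0.0823, 0.2287]
tcp_rot: [-0.22, 0.975, 0.0, -0.002]
contact_force: [0.6, -0.6, -0.0]
opening: 0.841
finger_force: 0.0
time: 3.65
eef_pos: [0.5039, 0.0823, 0.1679]
tcp_rot: [-0.301, 0.954, 0.001, -0.003]
contact_force: [0.2, -0.2, -1.3]
opening: 0.842
finger_force: 0.0
[-1.6712316  -1.58276725 89.86874464] [-3.70185748e-02 -1.14528194e-02  2.02934448e+00  1.04702825e-05
  1.13082556e+00 -2.21985361e+00] [[-0.818 -0.575 -0.007]
 [-0.575  0.818  0.   ]
 [ 0.006  0.004 -1.   ]]
```

```bash
python3 -m crank '[[[-1,-1,25],0,40],[[-1,-1,50],0,40],[[-1,-1,70],0,40],[[-1,-1,80],0,40],[[-1,-1,90],0,40],[[-1,-1,90],0,40]]' && python3 -m crank '[[[0,0,0],0,255],[[0,0,0],0,255],[[0,0,0],0,255],[[0,0,0],0,255],[[0,0,0],0,255],[[0,0,0],0,255]]' 40; python3 - <<'E'
from h import *
c=read_camera('scene');P=c['frame'][200:350,210:410];a=cv2.resize(P,(800,600));cv2.imwrite('pics/g1.png',a)
E
```

```text
time: 4.25
eef_pos: [0.5072, 0.0821, 0.0809]
tcp_rot: [-0.301, 0.954, 0.0, -0.001]
contact_force: [-0.0, 0.8, -0.2]
opening: 0.842
finger_force: 0.0
time: 4.85
eef_pos: [0.5086, 0.0817, 0.0831]
tcp_rot: [-0.301, 0.954, -0.001, 0.001]
contact_force: [-2.7, -1.4, 5.9]
opening: 0.594
finger_force: 40.2
```

View pics/g1.png

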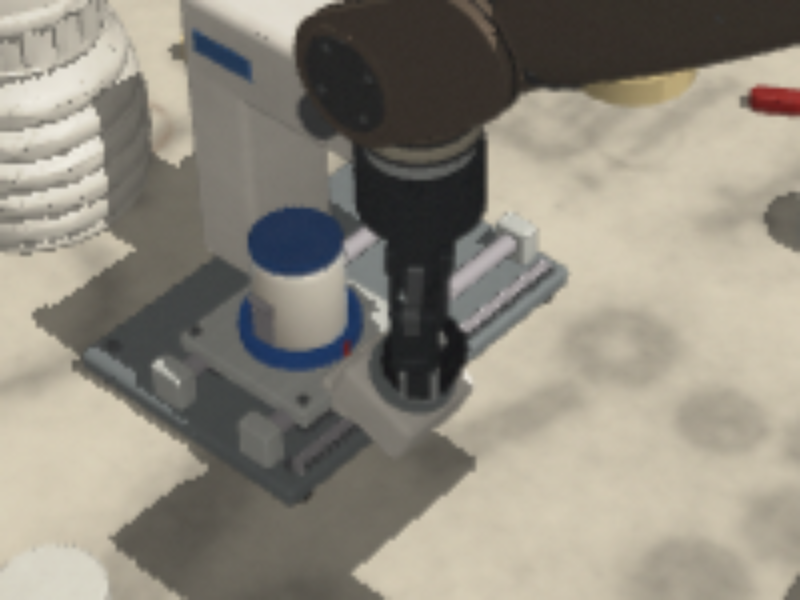

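The knob is gripped at 50 mm opening with low force. First I try half a stroke.

```bash
cat > lid.py <<'E'
from h import *
# lid position from side cam blue top
def lid(n='side'):
    c=read_camera(n);P=cloud(c);f=c['frame'].astype(int)
    bl=(f[...,0]>f[...,2]+50)&(abs(P[...,0]-.615)<.06)&(abs(P[...,1]-.04)<.09)&(abs(P[...,2]-.127)<.01)
    q=np.argwhere(bl);(v,u),r=cv2.minEnclosingCircle(q[:,::-1].astype(np.float32)[:,::-1])
    return onz(c,u,v,.127),bl.sum()
if __name__=='__main__':
    for n in('side','scene'):print(n,*lid(n))
    s=get_state();print(s['contact_force'],s['wrist_torque'],s['finger_force'],s['eef_pos'])
E
python3 lid.py; python3 -m crank '[[[1.4,-1.8,0],7,255],[[2.8,-3.7,0],14,255],[[4.2,-5.5,0],21,255],[[5.6,-7.4,0],28,255],[[7,-9.3,0],35,255],[[7,-9.3,0],35,255]]' 60; python3 lid.py
```

```text
side [0.61708456 0.07933959 0.127     ] 241
scene [0.59986707 0.09708775 0.127     ] 24
[-2.66503085 -1.48753511  6.11222236] [-0.59748033  0.15542535 -0.19874889] 40.2385550737381 [0.50861472 0.0816798  0.08312108]
time: 5.6
eef_pos: [0.5103, 0.0719, 0.0824]
tcp_rot: [0.002, 1.0, 0.002, 0.005]
contact_force: [7.5, 4.5, -5.2]
opening: 0.542
finger_force: 64.3
side [0.61596894 0.06976726 0.127     ] 269
scene [0.6056648  0.08537427 0.127     ] 26
[ 6.96770804  3.9199804  -3.65609316] [ 0.91824617 -1.39010786 -0.31600819] 64.40646529197693 [0.5103076  0.07187716 0.08237012]
```

```bash
python3 -m crank '[[[0,-2.3,0],7,255],[[0,-4.7,0],14,255],[[0.2,-7,0],21,255],[[0.3,-9.4,0],28,255],[[0.4,-12,0],35,255],[[0.5,-13,0],40,255],[[0.5,-13,0],40,255]]' 60; python3 lid.py
```

```text
time: 6.4
eef_pos: [0.5078, 0.0606, 0.0859]
tcp_rot: [0.341, 0.94, 0.005, 0.0]
contact_force: [-18.2, 1.3, 23.7]
opening: 0.545
finger_force: 139.4
side [0.6181165  0.05959907 0.127     ] 209
scene [0.60595851 0.08324623 0.127     ] 17
[-17.53308185   0.86812902  22.17599442] [ 4.30887737 -0.08622719  1.6208666 ] 139.34377670288086 [0.50779931 0.06059999 0.08592066]
```

```bash
python3 -m crank '[[[0,0,0],0,40],[[0,0,0],0,40],[[0,0,0],0,40],[[0,0,-10],0,40],[[0,0,-18],-8,40],[[0,0,-18],-16,40],[[0,0,-18],-24,40],[[0,0,-18],-32,40],[[0,0,-18],-40,40],[[0,0,-18],-48,40]]' 40;python3 -m crank '[[[0,0,0],-8,40],[[0,0,0],-16,40],[[0,0,0],-24,40],[[0,0,0],-28,40],[[0,0,0],-28,40]]'; python3 lid.py; python3 - <<'E'
from h import *
s=get_state();r=R.from_quat(s['tcp_rot']);print(r.inv().apply(np.array([.507,.062,.080])-s['eef_pos'])*1000,r.as_matrix().round(3)[:2,:2])
E
```

```text
time: 7.5
eef_pos: [0.5067, 0.0574, 0.0996]
tcp_rot: [-0.073, 0.997, 0.0, -0.0]
contact_force: [0.1, -0.4, 0.7]
opening: 0.845
finger_force: 0.0
time: 8.0
eef_pos: [0.5067, 0.0574, 0.0996]
tcp_rot: [-0.309, 0.951, 0.0, 0.0]
contact_force: [-0.1, 0.7, -0.4]
opening: 0.846
finger_force: 0.0
side [0.61739795 0.05917406 0.127     ] 245
scene [0.60428962 0.07236517 0.127     ] 25
[ 0.17459644  0.28133686 -0.74705952] [-0.00808977 -0.01030119 -0.03508035] 0.0 [0.50663348 0.05738156 0.099481  ]
[-3.00433413  3.525672   19.48120065] [[-0.81  -0.586]
 [-0.586  0.81 ]]
```

```bash
python3 -m crank '[[[-3,3.5,10],0,40],[[-3,3.5,19],0,40],[[-3,3.5,19],0,40],[[-3,3.5,19],0,255],[[-3,3.5,19],0,255],[[-3,3.5,19],0,255],[[-3,3.5,19],0,255],[[-3,3.5,19],0,255],[[-3,3.5,19],0,255]]' 60; python3 -m crank '[[[1.4,-1.8,0],7,255],[[2.8,-3.7,0],14,255],[[4.2,-5.5,0],21,255],[[5.6,-7.4,0],28,255],[[7,-9.3,0],35,255],[[7,-9.3,0],36,255],[[7,-9.3,0],36,255]]'; python3 -m crank '[[[0,-2,0],7,255],[[0,-4,0],14,255],[[0.2,-6,0],21,255],[[0.3,-8,0],28,255],[[0.4,-10,0],34,255],[[0.4,-10,0],34,255]]'; python3 lid.py
```

```text
time: 9.0
eef_pos: [0.5078, 0.0606, 0.0812]
tcp_rot: [-0.309, 0.951, -0.002, 0.001]
contact_force: [-1.8, -4.4, 1.5]
opening: 0.594
finger_force: 60.1
time: 9.7
eef_pos: [0.5088, 0.0512, 0.0809]
tcp_rot: [0.0, 1.0, 0.001, 0.003]
contact_force: [4.3, 1.5, -3.4]
opening: 0.542
finger_force: 63.6
time: 10.3
eef_pos: [0.5077, 0.042, 0.0829]
tcp_rot: [0.291, 0.957, 0.003, 0.001]
contact_force: [-10.3, -4.2, 11.2]
opening: 0.548
finger_force: 139.1
side [0.61519348 0.04089028 0.127     ] 179
scene [0.60767242 0.06313587 0.127     ] 20
[-9.86107575 -3.71453776 11.55946362] [ 4.12510828 -1.19874032  1.9964322 ] 139.04377698898315 [0.50769527 0.0420116  0.08290722]
```

```bash
python3 -m crank '[[[0,0,0],0,40],[[0,0,0],0,40],[[0,0,0],0,40],[[0,0,-10],0,40],[[0,0,-18],-8,40],[[0,0,-18],-16,40],[[0,0,-18],-24,40],[[0,0,-18],-32,40],[[0,0,-18],-40,40],[[0,0,-18],-48,40]]' 60 >/dev/null;python3 -m crank '[[[0,0,0],-8,40],[[0,0,0],-16,40],[[0,0,0],-22,40],[[0,0,0],-22,40],[[0,0,0],-22,40]]'; python3 lid.py; python3 - <<'E'
from h import *
import pickle
s=get_state();r=R.from_quat(s['tcp_rot']);print(r.inv().apply(np.array([.507,.0425,.080])-s['eef_pos'])*1000,r.as_matrix().round(3)[:2,:2])
c=read_camera('scene')
cv2.imwrite('pics/g2.png',cv2.resize(c['frame'][180:330,220:420],(800,600),interpolation=cv2.INTER_CUBIC))
E
```

```text
time: 11.9
eef_pos: [0.5064, 0.0404, 0.0986]
tcp_rot: [-0.308, 0.951, -0.0, 0.0]
contact_force: [0.1, 0.2, -0.5]
opening: 0.84
finger_force: 0.0
side [0.61595211 0.04091319 0.127     ] 198
scene [0.60319572 0.0570648  0.127     ] 28
[-0.19919154 -0.15086036 -0.22168462] [ 0.01463172 -0.00604093  0.02663852] 0.0 [0.50635134 0.04040257 0.09847515]
[-1.75628069  1.31825632 18.47508987] [[-0.81  -0.587]
 [-0.587  0.81 ]]
```

View pics/g2.png

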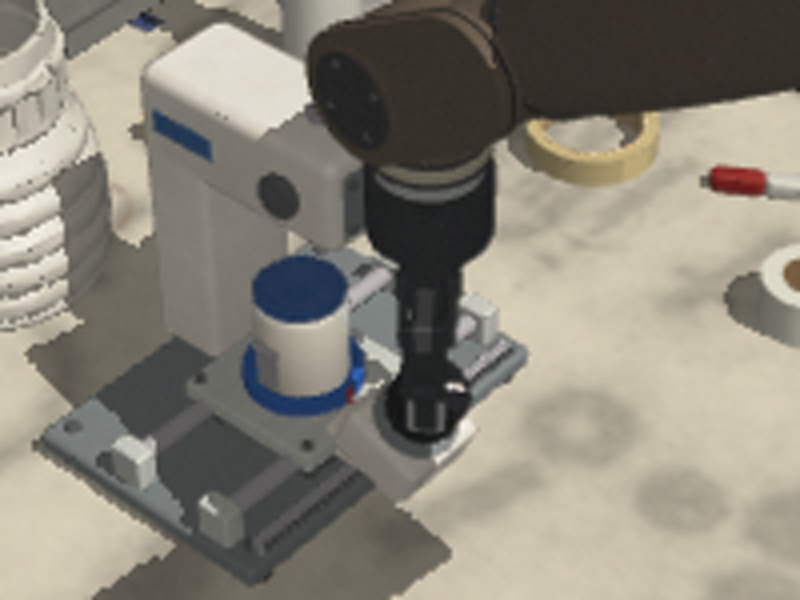

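The carriage has advanced about 38 mm; the lid at (300,290) is moving toward the pad. Next stroke.

```bash
python3 -m crank '[[[-2,1.5,10],0,40],[[-2,1.5,18],0,40],[[-2,1.5,18],0,40],[[-2,1.5,18],0,255],[[-2,1.5,18],0,255],[[-2,1.5,18],0,255],[[-2,1.5,18],0,255],[[-2,1.5,18],0,255],[[-2,1.5,18],0,255]]' 60; python3 -m crank '[[[1.4,-1.8,0],7,255],[[2.8,-3.7,0],14,255],[[4.2,-5.5,0],21,255],[[5.6,-7.4,0],28,255],[[7,-9.3,0],35,255],[[7,-9.3,0],36,255],[[7,-9.3,0],36,255]]'; python3 -m crank '[[[0,-2,0],7,255],[[0,-4,0],14,255],[[0.2,-6,0],21,255],[[0.3,-8,0],28,255],[[0.4,-10,0],34,255],[[0.4,-10,0],34,255]]'; python3 -m crank '[[[0,0,0],0,40],[[0,0,0],0,40],[[0,0,0],0,40],[[0,0,-10],0,40],[[0,0,-18],-8,40],[[0,0,-18],-16,40],[[0,0,-18],-24,40],[[0,0,-18],-32,40],[[0,0,-18],-40,40],[[0,0,-18],-48,40]]'; python3 lid.py; python3 - <<'E'
from h import *
c=read_camera('side')
cv2.imwrite('pics/s2.png',cv2.resize(c['frame'][225:375,220:420],(800,600),interpolation=cv2.INTER_CUBIC))
E
```

```text
time: 12.95
eef_pos: [0.5076, 0.0417, 0.0811]
tcp_rot: [-0.309, 0.951, -0.001, 0.0]
contact_force: [-2.5, -4.6, 3.3]
opening: 0.591
finger_force: 60.1
time: 13.65
eef_pos: [0.5087, 0.0322, 0.0808]
tcp_rot: [0.0, 1.0, 0.001, 0.003]
contact_force: [4.5, 2.3, -2.5]
opening: 0.543
finger_force: 63.4
time: 14.25
eef_pos: [0.507, 0.0229, 0.0832]
tcp_rot: [0.291, 0.957, 0.003, -0.001]
contact_force: [-13.0, -2.2, 17.1]
opening: 0.549
finger_force: 141.4
time: 15.25
eef_pos: [0.5065, 0.0212, 0.0987]
tcp_rot: [-0.125, 0.992, 0.0, -0.0]
contact_force: [0.8, 0.1, -0.0]
opening: 0.84
finger_force: 0.0
side [0.6162521  0.03506442 0.127     ] 88
scene [0.60393944 0.03576055 0.127     ] 26
[ 0.57867802 -0.07450069 -0.40565454] [ 0.05092617 -0.00520326  0.02310252] 0.0 [0.50652889 0.0211159  0.09867247]
```

View pics/s2.png

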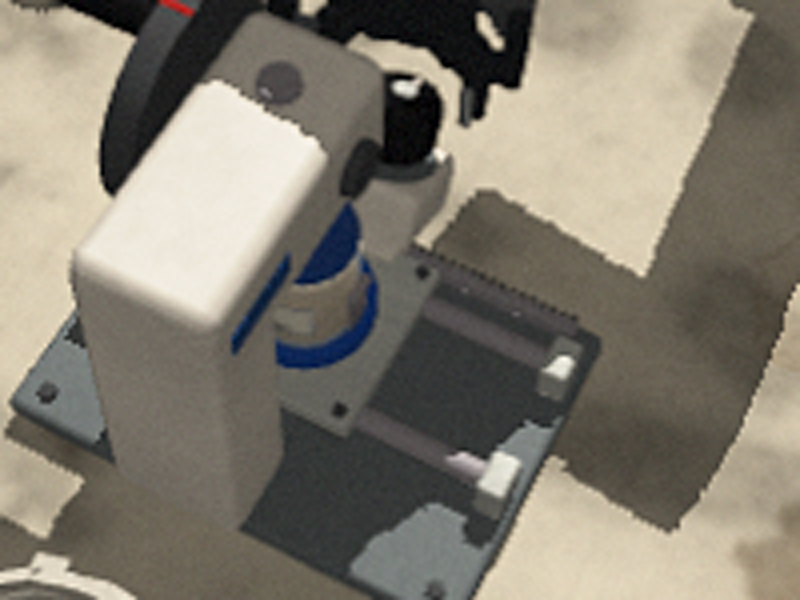

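The lid is now hidden under the head, at (330,250); I estimate about 7 mm remains. I make a short final stroke, then back off and measure the knob.

```bash
python3 -m crank '[[[-1,1,0],-8,40],[[-1,1,5],-12,40],[[-1,1,12],-12,40],[[-1,1,18],-12,40],[[-1,1,18],-12,255],[[-1,1,18],-12,255],[[-1,1,18],-12,255],[[-1,1,18],-12,255],[[-1,1,18],-12,255],[[-1,1,18],-12,255]]' 60; python3 -m crank '[[[0.9,-2,0],7,255],[[1.8,-4,0],14,255],[[2.5,-5.5,0],20,255],[[3,-6.5,0],24,255],[[3,-6.5,0],24,255],[[3,-6.5,0],24,40],[[3,-6.5,0],24,40],[[3,-6.5,0],24,40],[[3,-6.5,-30],24,40],[[3,-6.5,-80],24,40]]';python3 -m crank '[[[30,0,-50],0,0],[[60,0,-100],0,0],[[60,0,-150],0,0],[[60,0,-180],0,0],[[60,0,-180],0,0]]'; python3 - <<'E'
from h import *
import pickle
from scipy.optimize import least_squares
ya=np.radians(-2)
n=np.array([-.423*np.cos(ya),-.423*np.sin(ya),.906]);b=np.array([-np.sin(ya),np.cos(ya),0]);a=np.cross(b,n)
for nm in('scene','side','wrist'):
    c=read_camera(nm);pickle.dump(c,open(nm+'3.pkl','wb'));cv2.imwrite(f'pics/{nm}3.png',c['frame']);P=cloud(c);f=c['frame'].astype(int);x,y,z=np.moveaxis(P,2,0)
    dk=(f.max(2)<75)&(np.hypot(x-.51,y-.018)<.045)&(z>.078)&(z<.14)
    q=P[dk];s=q@n;t=np.percentile(s,97);p=np.stack([q@a,q@b],1)[s<t-.006]
    cc=least_squares(lambda c:np.hypot(*(p-c).T)-.024,p.mean(0),loss='soft_l1',f_scale=.002).x
    print(nm,'knob',a*cc[0]+b*cc[1]+n*(t-.016),len(p))
    rd=(f[...,2]>f[...,1]+50)&(f[...,2]>f[...,0]+50)&(abs(x-.59)<.06)&(abs(y-.02)<.07)&(z<.2)&(z>.03)
    for k in range(1,(o:=cv2.connectedComponentsWithStats(rd.astype(np.uint8)))[0]):print(' red',o[2][k],P[o[1]==k].mean(0))
E
```

```text
time: 16.4
eef_pos: [0.5065, 0.0224, 0.0803]
tcp_rot: [-0.224, 0.974, 0.0, -0.001]
contact_force: [-4.7, 0.7, 3.5]
opening: 0.579
finger_force: 60.3
time: 17.4
eef_pos: [0.5048, 0.0154, 0.1574]
tcp_rot: [-0.017, 1.0, 0.001, -0.004]
contact_force: [1.2, -1.0, 0.1]
opening: 0.842
finger_force: 0.0
time: 17.9
eef_pos: [0.4501, 0.0125, 0.3493]
tcp_rot: [-0.018, 1.0, -0.002, 0.008]
contact_force: [-0.2, -0.9, 0.5]
opening: 0.999
finger_force: 0.0
scene knob [0.50563989 0.01754861 0.09866723] 183
 red [313 272   1   1   1] [0.57541619 0.01750018 0.05965095]
side knob [0.50394196 0.01557634 0.09852961] 156
wrist knob [0.50652536 0.01833644 0.09668925] 171
 red [316 278   3   4  12] [0.5727907  0.01633739 0.05734771]
```

```bash
python3 - <<'E'
import cv2,numpy as np
a=cv2.imread('pics/scene3.png')[180:330,220:420];b=cv2.imread('pics/wrist3.png')
cv2.imwrite('pics/m3.png',np.hstack([cv2.resize(a,(400,300),interpolation=2),cv2.resize(b,(400,300))]))
E
```

```text
(no output)
```

View pics/m3.png

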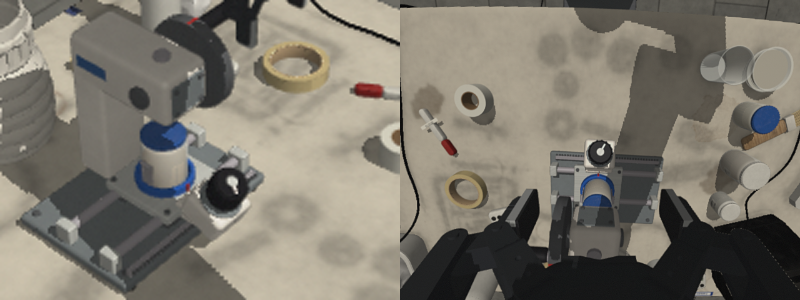

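The knob has moved about 65 mm and sits at y ≈ 0.0175, where 0.018 means centred, so the jar is centred. Now I move to the handle, turning the tool so the camera points away from the wheel.

```bash
python3 -m crank '[[[-25,0,0],8.4,80],[[-50,-20,0],16.8,80],[[-80,-40,0],25.2,80],[[-100,-60,0],33.6,80],[[-120,-80,0],42,80],[[-140,-100,0],50.4,80],[[-156,-125,0],58.8,80],[[-156,-125,0],67.2,80]]' >/dev/null; for i in 1 2 ; do :; done; python3 -m crank '[[[0,0,0],8.4,80],[[0,0,0],16.8,80],[[0,0,0],25.2,80],[[0,0,0],33.6,80],[[0,0,0],42,80],[[0,0,0],50.4,80],[[0,0,0],58.8,80],[[0,0,0],67.2,80]]' >/dev/null; python3 -m crank '[[[0,0,0],8.4,80],[[0,0,0],16.8,80],[[0,0,0],25.2,80],[[0,0,0],33.6,80],[[0,0,0],42,80],[[0,0,0],50.4,80],[[0,0,0],58.8,80],[[0,0,0],67.2,80]]' >/dev/null; python3 -m crank '[[[0,0,0],8.4,80],[[0,0,0],16.8,80],[[0,0,0],25.2,80],[[0,0,0],33.6,80],[[0,0,0],42,80],[[0,0,0],50.4,80],[[0,0,0],58.8,80],[[0,0,0],64,80],[[0,0,0],64,80],[[0,0,0],64,80]]'; python3 - <<'E'
from h import *
import pickle
s=get_state();r=R.from_quat(s['tcp_rot']);print(s['qpos'],r.inv().apply(np.array([.610,-.108,.228])-s['eef_pos'])*1000,r.as_matrix().round(3))
for nm in('wrist','scene','side'):
    c=read_camera(nm);P=cloud(c);f=c['frame'].astype(int);x,y,z=np.moveaxis(P,2,0)
    if nm=='wrist':cv2.imwrite('pics/w4.png',c['frame'])
    h=(f.max(2)<75)&(z>.235)&(z<.272)&(y<-.055)&(y>-.14)&(abs(x-.61)<.04)
    if h.sum()>20:print(nm,h.sum(),cv2.minAreaRect(np.float32(P[h][:,:2]*1000)),np.percentile(P[h][:,2],95))
E
```

```text
time: 21.45
eef_pos: [0.6072, -0.1062, 0.338]
tcp_rot: [0.746, -0.666, -0.002, 0.001]
contact_force: [-0.1, 0.5, 0.3]
opening: 0.685
finger_force: 0.0
[-3.37627202e-01  9.92332729e-02  1.60005612e+00 -6.00136119e-06
  1.44583576e+00  2.69023692e+00] [  2.22469171  -2.89639892 110.02003751] [[ 0.113 -0.994 -0.003]
 [-0.994 -0.113  0.001]
 [-0.002  0.003 -1.   ]]
wrist 2771 ((610.160400390625, -90.17399597167969), (70.34398651123047, 22.382402420043945), 88.72472381591797) 0.2615185214249641
scene 158 ((606.4777221679688, -87.2082748413086), (63.481441497802734, 22.1495418548584), 89.51504516601562) 0.2617825432872242
side 370 ((612.2315063476562, -91.27696990966797), (71.41710662841797, 23.01443099975586), 83.1910171508789) 0.2642280027113314
```

View pics/w4.png

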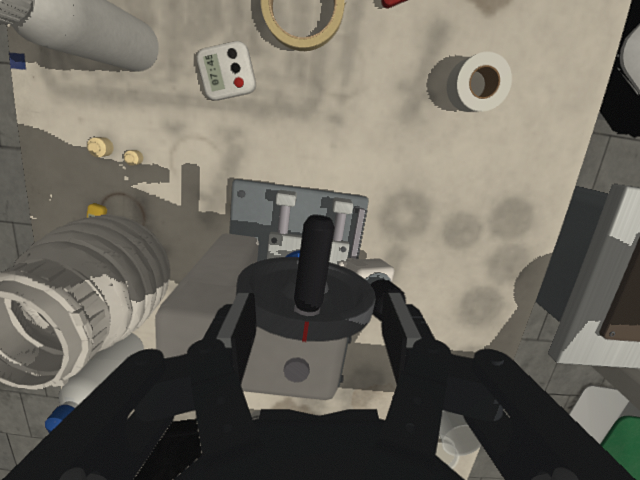

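The handle runs from (318,215) to (308,300), centred between the fingers as planned. I descend and grip.

```bash
python3 -m crank '[[[2,-3,40],0,80],[[2,-3,80],0,80],[[2,-3,100],0,80],[[2,-3,110],0,80],[[2,-3,110],0,80],[[2,-3,110],0,255],[[2,-3,110],0,255],[[2,-3,110],0,255],[[2,-3,110],0,255],[[2,-3,110],0,255]]' 40; python3 - <<'E'
from h import *
s=get_state();r=R.from_quat(s['tcp_rot']);M=r.as_matrix();print(M.round(3)[:2,:2],s['finger_force'],s['opening'],s['eef_pos'])
ya=np.radians(-2);X=np.array([np.cos(ya),np.sin(ya),0])
t0=0
for t in range(0,361,8):
    a,b=np.radians(t),np.radians(0)
    p=45*(np.sin(a)*X+np.array([0,0,np.cos(a)-1]));print(t,(M.T@p).round(1))
E
```

```text
time: 22.6
eef_pos: [0.6116, -0.1087, 0.2325]
tcp_rot: [0.745, -0.667, 0.002, -0.0]
contact_force: [-0.9, -1.4, 5.2]
opening: 0.257
finger_force: 37.6
[[ 0.11  -0.994]
 [-0.994 -0.11 ]] 37.64456033706665 0.25715617193304674 [ 0.61159337 -0.10869821  0.23249887]
0 [0. 0. 0.]
8 [ 0.9 -6.2  0.5]
16 [  1.8 -12.3   1.8]
24 [  2.6 -18.1   3.9]
32 [  3.4 -23.6   6.9]
40 [  4.2 -28.6  10.6]
48 [  4.8 -33.   15. ]
56 [  5.4 -36.9  20. ]
64 [  5.8 -39.9  25.4]
72 [  6.1 -42.3  31.2]
80 [  6.4 -43.7  37.3]
88 [  6.4 -44.4  43.6]
96 [  6.4 -44.1  49.8]
104 [  6.2 -43.   56. ]
112 [  5.9 -41.1  62. ]
120 [  5.5 -38.4  67.6]
128 [  5.  -34.9  72.8]
136 [  4.4 -30.7  77.5]
144 [  3.7 -25.9  81.5]
152 [  2.9 -20.7  84.8]
160 [  2.1 -15.   87.3]
168 [ 1.2 -9.  89. ]
176 [ 0.3 -2.9 89.9]
184 [-0.6  3.4 89.9]
192 [-1.5  9.5 89. ]
200 [-2.4 15.5 87.2]
208 [-3.2 21.1 84.7]
216 [-4.  26.4 81.3]
224 [-4.7 31.1 77.3]
232 [-5.3 35.3 72.6]
240 [-5.8 38.8 67.4]
248 [-6.2 41.5 61.7]
256 [-6.4 43.4 55.8]
264 [-6.6 44.4 49.6]
272 [-6.6 44.6 43.3]
280 [-6.5 44.  37. ]
288 [-6.3 42.4 31. ]
296 [-5.9 40.1 25.1]
304 [-5.4 37.  19.7]
312 [-4.9 33.1 14.8]
320 [-4.2 28.6 10.4]
328 [-3.5 23.6  6.8]
336 [-2.7 18.1  3.8]
344 [-1.8 12.3  1.7]
352 [-0.9  6.2  0.4]
360 [-0.  0. -0.]
```

```bash
python3 -m crank '[[[0.9,-6.2,0.5],0,255],[[1.8,-12.3,1.8],0,255],[[2.6,-18.1,3.9],0,255],[[3.4,-23.6,6.9],0,255],[[4.2,-28.6,10.6],0,255],[[4.8,-33,15],0,255],[[4.8,-33,15],0,255]]' 50; python3 - <<'E'
from h import *
s=get_state();d=(s['eef_pos']-np.array([.6116,-.1087,.2325]))*1000;print(d,np.degrees(np.arctan2(d[0],45+d[2])),np.hypot(d[0],45+d[2]),s['wrist_torque'])
E
```

```text
time: 23.3
eef_pos: [0.646, -0.1095, 0.2147]
tcp_rot: [0.745, -0.667, 0.002, -0.001]
contact_force: [5.3, -2.8, 1.2]
opening: 0.255
finger_force: 48.6
[ 34.43203907  -0.76146607 -17.8190485 ] 51.712130287389556 43.86763544117595 [-0.4928778  -0.89073806 -0.64644775]
```

```bash
python3 -m crank '[[[0.6,-3.9,5],0,255],[[1,-6.9,10.4],0,255],[[1.3,-9.3,16.2],0,255],[[1.6,-10.7,22.3],0,255],[[1.6,-11.4,28.6],0,255],[[1.6,-11.1,34.8],0,255],[[1.4,-10,41],0,255],[[1.4,-10,41],0,255]]'; python3 - <<'E'
from h import *
s=get_state();d=(s['eef_pos']-np.array([.6116,-.1087,.2325]))*1000;print(d,np.degrees(np.arctan2(d[0],45+d[2])),np.hypot(d[0],45+d[2]),s['wrist_torque'])
E
```

```text
time: 24.1
eef_pos: [0.652, -0.1096, 0.1716]
tcp_rot: [0.746, -0.666, -0.002, 0.002]
contact_force: [-2.8, -4.8, -1.2]
opening: 0.255
finger_force: 47.2
[ 40.37284467  -0.85463996 -60.88722907] 111.48027020712938 43.386295465784016 [-0.79480629  0.43616127 -0.50669998]
```

```bash
python3 -m crank '[[[-0.3,1.9,6],0,255],[[-0.7,4.6,11.6],0,255],[[-1.2,8.1,16.8],0,255],[[-1.8,12.3,21.5],0,255],[[-2.5,17.1,25.5],0,255],[[-3.3,22.3,28.8],0,255],[[-4.1,28,31.3],0,255],[[-5,34,33],0,255],[[-5.9,40.1,33.9],0,255],[[-5.9,40.1,33.9],0,255]]'; python3 - <<'E'
from h import *
s=get_state();d=(s['eef_pos']-np.array([.6116,-.1087,.2325]))*1000;print(d,np.degrees(np.arctan2(d[0],45+d[2])),np.hypot(d[0],45+d[2]),s['wrist_torque'])
E
```

```text
time: 25.1
eef_pos: [0.6145, -0.1087, 0.1427]
tcp_rot: [0.745, -0.667, 0.002, -0.001]
contact_force: [-1.1, -4.6, 8.6]
opening: 0.257
finger_force: 48.3
[ 2.90086009e+00 -2.43842228e-02 -8.98007604e+01] 176.2952561179885 44.894577869694146 [-0.63586922  0.18900744 -0.4950919 ]
```

```bash
python3 -m crank '[[[-0.9,6.3,0],0,255],[[-1.8,12.4,-0.9],0,255],[[-2.7,18.4,-2.7],0,255],[[-3.5,24,-5.2],0,255],[[-4.3,29.3,-8.6],0,255],[[-5,34,-12.6],0,255],[[-5.6,38.2,-17.3],0,255],[[-6.1,41.7,-22.5],0,255],[[-6.5,44.4,-28.2],0,255],[[-6.7,46.3,-34.1],0,255]]'; python3 - <<'E'
from h import *
s=get_state();d=(s['eef_pos']-np.array([.6116,-.1087,.2325]))*1000;print(d,np.degrees(np.arctan2(d[0],45+d[2])),np.hypot(d[0],45+d[2]),s['wrist_torque'])
E
```

```text
time: 26.1
eef_pos: [0.5673, -0.1076, 0.1736]
tcp_rot: [0.745, -0.667, 0.002, 0.0]
contact_force: [3.8, -7.4, -2.8]
opening: 0.256
finger_force: 48.3
[-44.3013753    1.12675247 -58.89897857] -107.41856879124826 46.43052291723966 [-1.14116052 -0.61907334 -0.66299435]
```

```bash
python3 -m crank '[[[-0.2,1,-6.2],0,255],[[-0.2,1.2,-12.5],0,255],[[-0.1,0.6,-18.8],0,255],[[0.1,-1,-24.8],0,255],[[0.5,-3.3,-30.7],0,255],[[1,-6.4,-36.1],0,255],[[1.5,-10.3,-41],0,255],[[2.2,-14.8,-45.4],0,255],[[2.9,-19.8,-49],0,255],[[3.7,-25.3,-52],0,255]]'; python3 - <<'E'
from h import *
s=get_state();d=(s['eef_pos']-np.array([.6116,-.1087,.2325]))*1000;print(d,np.degrees(np.arctan2(d[0],45+d[2])),np.hypot(d[0],45+d[2]),s['wrist_torque'])
E
```

```text
time: 27.1
eef_pos: [0.5891, -0.1081, 0.2271]
tcp_rot: [0.746, -0.666, -0.003, 0.004]
contact_force: [-11.0, -5.7, 11.5]
opening: 0.255
finger_force: 47.4
[-22.46420781   0.56971345  -5.43221002] -29.585300480161102 45.5000069963971 [-0.82033712  1.64890338 -0.46209983]
```

```bash
python3 -m crank '[[[0.9,-5.8,-2.1],0,255],[[1.8,-11.9,-3.4],0,255],[[2.7,-18.1,-3.8],0,255],[[2.7,-18.1,-3.8],0,255],[[2.7,-18.1,-3.8],0,255]]'; python3 - <<'E'
from h import *
s=get_state();d=(s['eef_pos']-np.array([.6116,-.1087,.2325]))*1000;print(d,np.degrees(np.arctan2(d[0],45+d[2])))
E
```

```text
time: 27.6
eef_pos: [0.6119, -0.1087, 0.2325]
tcp_rot: [0.745, -0.667, 0.002, -0.001]
contact_force: [-0.7, -4.2, 7.6]
opening: 0.253
finger_force: 48.8
[ 0.327656    0.02779195 -0.02189376] 0.4173802699616103
```

Back at the start point. I release, withdraw upward, and check the handle.

```bash
python3 -m crank '[[[0,0,0],0,80],[[0,0,0],0,80],[[0,0,0],0,80],[[0,0,0],0,80],[[0,0,-30],0,80],[[0,0,-70],0,80],[[0,0,-110],0,80],[[0,0,-110],0,80],[[0,0,-110],0,80]]'; python3 - <<'E'
from h import *
for nm in('wrist','side'):
    c=read_camera(nm);P=cloud(c);f=c['frame'].astype(int);x,y,z=np.moveaxis(P,2,0)
    h=(f.max(2)<75)&(z>.235)&(z<.272)&(y<-.055)&(y>-.14)&(abs(x-.61)<.04)
    print(nm,h.sum(),cv2.minAreaRect(np.float32(P[h][:,:2]*1000)),np.percentile(P[h][:,2],95))
s=get_state();print(s['dq'].round(3) if hasattr(s['dq'],'round') else s['dq'])
ya=np.radians(-2);n=np.array([-.423*np.cos(ya),-.423*np.sin(ya),.906]);b=np.array([-np.sin(ya),np.cos(ya),0]);a=np.cross(b,n)
from scipy.optimize import least_squares
for nm in('scene','side'):
    c=read_camera(nm);P=cloud(c);f=c['frame'].astype(int);x,y,z=np.moveaxis(P,2,0)
    dk=(f.max(2)<75)&(np.hypot(x-.51,y-.018)<.045)&(z>.078)&(z<.14)
    q=P[dk];s=q@n;t=np.percentile(s,97);p=np.stack([q@a,q@b],1)[s<t-.006]
    cc=least_squares(lambda c:np.hypot(*(p-c).T)-.024,p.mean(0),loss='soft_l1',f_scale=.002).x
    print(nm,'knob',a*cc[0]+b*cc[1]+n*(t-.016))
E
```

```text
time: 28.5
eef_pos: [0.6112, -0.1079, 0.3415]
tcp_rot: [0.746, -0.666, 0.001, -0.001]
contact_force: [0.2, -0.6, -1.3]
opening: 0.684
finger_force: 0.0
wrist 2673 ((613.1500854492188, -90.15990447998047), (70.55424499511719, 22.235353469848633), 88.50569915771484) 0.261642249794907
side 367 ((613.1558837890625, -90.88256072998047), (71.2733154296875, 20.576976776123047), 87.5534896850586) 0.26398230580212695
[-0.001  0.012  0.016 -0.     0.001  0.   ]
scene knob [0.5058405  0.01793162 0.09841749]
side knob [0.50429083 0.01525419 0.09913861]
```

```bash
python3 -c "
from plant import ctrl
print(ctrl.sign_off())"
```

```text
the job is handed in; nothing more can be done
None
```

I wound the carriage about 65 mm to the right, which by measurement centres the jar under the pad to within about 2 mm. I then gave the handwheel one full turn, released it with the handle about 3 mm (0.07 rad) past its starting point at the top, and handed the job in at 28.5 s; no verdict came back.

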